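# Gather the napkin rings on their rod

### The arm

A 6-joint arm with a two-finger parallel gripper is mounted at the origin on the work surface. World frame = base frame: x ahead of the robot, y to its left, z up, the work surface at z = 0. Lengths are in mm, angles in degrees, forces in N, time in s.
With the tool pointing down it reaches from about 325 to 925 mm from the base axis. Payload 3.1 kg.
Tool frame: the origin (TCP) lies midway between the tips of the shut fingers; the grasp point (between the pads) lies 19 mm behind it (arm.hold_point_z is the distance from the TCP to the grasp point, in mm); z points along the fingers, y is the line along which they close (so a half turn about z gives the same grasp; the last joint's range is limited). The gripper opens to 85 mm and grips with 20 to 120 N. Pads are 22 mm wide; open, the fingers measure 114 mm over their backs; the gripper's body (76 mm by 85 mm) begins 54 mm behind the grasp point. The pads swing forward as they close: fully open they stand 13 mm farther back than shut.
Start: joints at [61.868, 12.427, 92.441, -0, 75.132, -6.429], TCP at [231.111, 580.712, 201.7] pointing down, gripper open.
Joint ranges: [-157.48, 157.48], [-44.54, 120.13], [17.64, 146.25], [-64.5, 244.5], [7.68, 150.69], [-147.95, 147.95]. Speed limits (degrees/s): [159.86, 159.86, 180, 180, 180, 180].

### API

Orientations are given as a 3x3 rotation matrix whose columns are the frame's x, y, z axes.
In Python, from plant import arm, vision gives the robot as it stands.
- The arm moves only by the shell command python3 -m pendant 'ROWS' [FORCE]. ROWS is JSON, a list that holds one entry, the list of rows, each a list of 7 numbers: the shift along the tool's x, y, z in cm, then the turn, a rotation vector about the tool's x, y, z in degrees, then the closure, from 0 (fully open) to 1 (shut). A call has exactly 10 rows; each row is the pose to reach, as a shift and turn from the pose commanded when the call began, along the tool's axes at that moment; what a row does not reach only later rows make up. A row lasts 1/10 s, in which the tool goes at most 50 mm and 8.59 degrees, less where a joint would pass 70% of its speed; a pose out of reach is approached as far as the arm can. A call with a gripper value outside its range is refused whole. The fingers move at their own pace and stop on an object; FORCE is the grip in N (left out, the last holds). Time passes only in rows, so rows that repeat a pose let the fingers close, or fill a call up. It gives the time, the measured TCP pose, the force, the opening and the grip force at its end, in the units of the state.
- arm.read_state(): the state, without advancing time (a new reading comes with each control period).
- vision.read_camera(name): name is "side" or "top"; returns a dict with "frame" (480x640x3 uint8, red, green, blue), "depth" (480x640 float32, mm along the optical axis (not along the pixel's ray), 0 where there is no reading), "intrinsics" (3x3 intrinsics, pixels), "world_to_cam" (4x4, takes a point from world to camera coordinates). Camera axes: x right, y up, looking along -z (the intrinsics and any distortion apply to the point x, -y, -z); pixel columns grow to the right and rows downward; lengths in mm; the calibration is good to about 2 mm. A picture is of the moment at which its call begins.
- arm.job_done(): hands the job in; it is judged then, once.
The state is a dict: "clock": time; "joints": joint angles; "joint_vel": joint speeds; "joint_torque": joint torques, N m; "ee_pos": TCP position; "ee_rot": TCP orientation; "ft_force": force on the tool from outside, world axes, zero at the start; "ft_torque": the same for the moment, N m; "opening": finger opening in mm; "finger_force": force on a finger pad.
Only numpy, scipy, OpenCV 4.12 (cv2) and the standard library are available. Lean on these libraries where they do the work, as an engineer would, in place of code of your own. Each camera call takes 0.05 s, during which the arm holds its last target. There are 200 camera calls.

### The job

Take the steel rod from its stand by the handle, thread it down the slope through all three napkin rings where they stand in the sloping tray, and push until you feel its collar press the rings firmly against the tray's stop, without ramming them. Then lift all three off together on the rod, well clear above the tray, and lay the rod with its rings back in both forks of the stand the way it lay before, let go and leave it at rest. Leave the mug, coaster, remote and oak box with its half-open lid alone.

Things in the scene. Friction and masses are not known exactly. Their poses are not given: they have to be found in the camera images.
- rod: Skewer-like rod, 198 mm long, about 100 g. Origin on its axis at mid-handle; x along the axis to the butt, tip to -x; z up as it lies. Dark handle: square bar 18 x 18 mm, x = -40 to 40. Steel collar: disc 40 mm across, x = -46 to -40. Round steel shaft 10 mm across, x = -46 to the rounded tip at -158. With the tip well below level, threaded rings slide off; tip raised, they slide to the collar.
- stand: Fixed wooden stand: foot 200 x 80 x 12 mm, origin on the table under its middle, z up. Two forked posts 10 mm thick, 50 wide, open at the top: at x = 80 for the handle (gap 25, floor at z = 86), at x = -80 for the shaft (gap 17, floor at z = 90); flared lips to z = 118.
- stand_seat (a point): Point on the stand at x = 50, y = 0, z = 95 mm, axes as the stand's: where the rod's origin lies (within 4 mm along x) when the rod rests level in both forks, along the stand's x with its tip to -x. The forks then bear near the butt and near the tip; the grip place and the ring place are free between them.
- tray: Fixed wooden tray: foot 130 x 90 x 12 mm centred at x = 10, origin on the table, z up. A V trough slopes up to +x at 36 degrees from level and holds the rings on edge, their common axis sloping alike at y = 0. The trough's upper end, 56 mm up the axis from the stop, is open and nothing is above the rings.
- tray_stop (a point): Point on the tray at x = -22, y = 0, z = 85 mm, axes as the tray's: where the rings' axis meets the upper face of the stop. The stop closes the trough's lower end: a rigid plate 8 mm thick, square to the axis, reaching 13 mm above it, with an open-topped slot 20 mm wide in the middle for the rod's tip.
- ring_low: Light wooden napkin ring, outer diameter 62 mm, bore 26 mm, 18 mm wide, about 35 g, the lowest in the tray; origin at its centre, x along its axis (up the slope). Stands on edge, leaning against the stop.
- ring_mid: Blue napkin ring of the same size and frame, the middle one, leaning against ring_low.
- ring_top: Light wooden napkin ring of the same size and frame, the uppermost; the rod enters here and the collar meets its upper face.
- mug: White ceramic mug, 76 mm in diameter, 90 mm high, with a handle; origin under its middle. Stands on the coaster. A bystander.
- coaster: Round green glass coaster, 100 mm in diameter, 8 mm thick, origin under its middle. A bystander.
- remote: Grey remote control 160 x 45 x 18 mm, lying flat, long side along x, origin under its middle. A bystander.
- box: Fixed oak box 160 x 120 x 70 mm, empty, origin under its middle. A bystander.
- box_lid (a joint): Hinged lid of the oak box on its +x rim: 0 shut, grows as it opens (rad); half open at the start, up to about 190 mm high, and stays as it is left.
Not all that is in view belongs to the job. Leave any pink or turquoise look-alike of the tray alone.

How it is judged (in metres and radians):
On the way, in this order (a step that is already met when the one before it is completed fails the run):
1. the rod passes through all three rings in the tray and its collar presses the rings (over 2.5 N on the uppermost and over 2.5 N between the lowest and the tray) (x of ring_low in the frame of rod between -0.15 and -0.05 m and y of ring_low in the frame of rod between -0.012 and 0.012 m and z of ring_low in the frame of rod between -0.012 and 0.012 m and x of ring_mid in the frame of rod between -0.15 and -0.05 m and y of ring_mid in the frame of rod between -0.012 and 0.012 m and z of ring_mid in the frame of rod between -0.012 and 0.012 m and x of ring_top in the frame of rod between -0.15 and -0.05 m and y of ring_top in the frame of rod between -0.012 and 0.012 m and z of ring_top in the frame of rod between -0.012 and 0.012 m and contact force between rod and ring_top above 2.5 N and contact force between tray and ring_low above 2.5 N), for 0.1 s.
2. all three rings hang on the rod, each ring's centre over 0.155 m above the table and none touching the tray (x of ring_low in the frame of rod between -0.15 and -0.05 m and y of ring_low in the frame of rod between -0.012 and 0.012 m and z of ring_low in the frame of rod between -0.012 and 0.012 m and x of ring_mid in the frame of rod between -0.15 and -0.05 m and y of ring_mid in the frame of rod between -0.012 and 0.012 m and z of ring_mid in the frame of rod between -0.012 and 0.012 m and x of ring_top in the frame of rod between -0.15 and -0.05 m and y of ring_top in the frame of rod between -0.012 and 0.012 m and z of ring_top in the frame of rod between -0.012 and 0.012 m and height (world z) of each of ring_low, ring_mid, ring_top above 0.155 m and contact force between tray and ring_low below 0.01 N and contact force between tray and ring_mid below 0.01 N and contact force between tray and ring_top below 0.01 N), for 0.2 s.
At the end, for the whole second after the job is handed in: All three rings are on the rod's shaft between collar and tip; the rod lies in both forks of the stand, tip towards the stand's -x, its origin 37 to 63 mm along the stand's x, within 8 mm of its middle line and at 88 to 101 mm height, aligned within 0.12 rad; rod and rings at rest (x of ring_low in the frame of rod between -0.15 and -0.05 m and y of ring_low in the frame of rod between -0.012 and 0.012 m and z of ring_low in the frame of rod between -0.012 and 0.012 m and x of ring_mid in the frame of rod between -0.15 and -0.05 m and y of ring_mid in the frame of rod between -0.012 and 0.012 m and z of ring_mid in the frame of rod between -0.012 and 0.012 m and x of ring_top in the frame of rod between -0.15 and -0.05 m and y of ring_top in the frame of rod between -0.012 and 0.012 m and z of ring_top in the frame of rod between -0.012 and 0.012 m and x of rod in the frame of stand between 0.037 and 0.063 m and y of rod in the frame of stand between -0.008 and 0.008 m and z of rod in the frame of stand between 0.088 and 0.101 m and angle between the x axis of rod and the x axis of stand, either way round below 0.12 rad and linear speed of each of rod, ring_low, ring_mid, ring_top below 0.03 m/s and contact force between rod and stand above 0.2 N and x of ring_low in the frame of stand below 0 m); the robot touches nothing.
It fails at once if a ring is rammed: more than 45 N between the rod and the uppermost ring (contact force between rod and ring_top above 45 N).
It fails at once if the mug, coaster or remote is moved by more than 20 mm (distance of any of mug, coaster, remote from where it was at the start of the episode above 0.02 m).
It fails at once if the mug is tipped (angle between mug's own z axis and vertical above 0.35 rad).
It fails at once if the box lid is shut or pushed open (value of joint box_lid below 0.45 rad or value of joint box_lid above 1.15 rad).
It also fails if it takes over 58 s, if anything falls off the work surface, if the arm or the gripper's body presses on something with over 40 N, if the wrist force passes 120 N, or if a joint passes its speed limit or range.

## Working session

There is one attempt and no reset: what is moved stays moved. The work goes in short steps, Python scripts to look and compute and a shell command to move; the robot and the scene stay as the last step left them, time stands still between calls to the robot, and variables do not carry over. Pictures are saved under pics/ and viewed, at most 10 in all, crops included, and the job is handed in when it is done.

```bash
mkdir -p pics
cat > h.py <<'E'
import numpy as np, cv2
from plant import arm, vision
def snap(name,save=None):
    c=vision.read_camera(name)
    if save:
        cv2.imwrite(f'pics/{save}.png',c['frame'][:,:,::-1]); np.savez(f'pics/{save}.npz',**c)
    return c
def cloud(c):
    K=c['intrinsics'];d=c['depth'];v,u=np.mgrid[:480,:640]
    P=np.stack([(u-K[0,2])/K[0,0]*d,-(v-K[1,2])/K[1,1]*d,-d,np.ones_like(d)],-1)
    return (P@np.linalg.inv(c['world_to_cam']).T)[...,:3]
E
python3 - <<'E'
from h import *
for n in('top','side'):
    c=snap(n,n+'0'); print(c['world_to_cam'].round(2),c['intrinsics'])
s=arm.read_state();print(s['clock'],s['ee_pos'],s['ee_rot'],s['opening'],s['ft_force'])
E
ls
```

```text
[[-2.00000e-02 -1.00000e+00  0.00000e+00  5.81400e+01]
 [ 9.90000e-01 -1.00000e-02  1.20000e-01 -6.04710e+02]
 [-1.20000e-01  1.00000e-02  9.90000e-01 -1.31961e+03]
 [ 0.00000e+00  0.00000e+00  0.00000e+00  1.00000e+00]] [[534.59323896   0.         319.89973286]
 [  0.         534.59323896 235.98652445]
 [  0.           0.           1.        ]]
[[ 9.70000e-01 -2.40000e-01  0.00000e+00 -5.64000e+02]
 [ 1.50000e-01  6.30000e-01  7.60000e-01 -1.95340e+02]
 [-1.80000e-01 -7.40000e-01  6.50000e-01 -1.12862e+03]
 [ 0.00000e+00  0.00000e+00  0.00000e+00  1.00000e+00]] [[598.48024418   0.         333.02861211]
 [  0.         598.48024418 233.88441388]
 [  0.           0.           1.        ]]
0.1 [230.73122473 579.99236658 200.49614288] [[-9.29117766e-01  3.69782602e-01 -1.00257084e-03]
 [ 3.69783893e-01  9.29115826e-01 -1.91169189e-03]
 [ 2.24594038e-04 -2.14692144e-03 -9.99997670e-01]] 85.09339336592205 [-0.57833104 -0.94366185  0.04428726]
h.py
pics
```

View pics/top0.png

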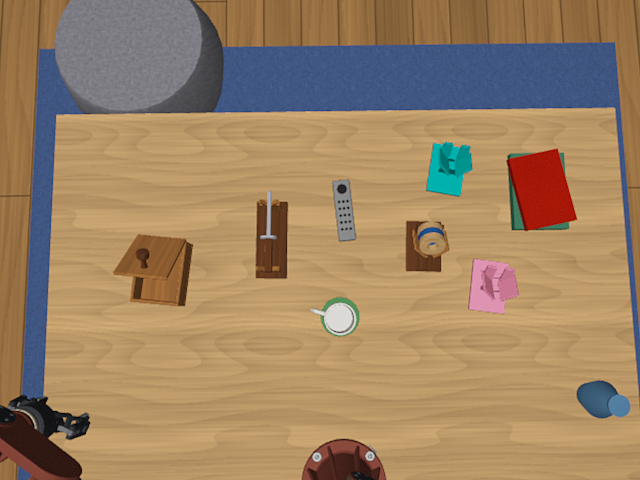

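View pics/side0.png

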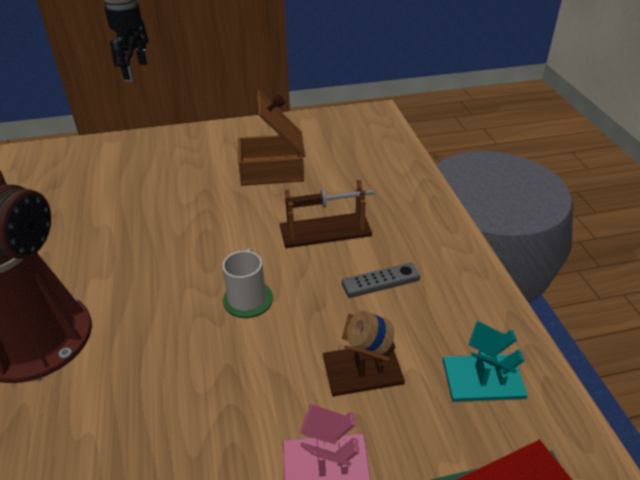

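The top view shows the rod at (268,215), tip up in the image (world +x), in the stand at (272,240). The tray foot is at (424,246), with the rings at (431,238) and their upper face towards the robot. The side view shows the collar at (324,198), the tip at (372,192) and the rings at (368,333). Next I'll measure these from depth.

Run:
```python
from h import *
print([a for a in dir(arm) if a[0]!='_'],arm.hold_point_z)
tiles=[]
for n,boxes in(('top',[(240,180,80,100),(390,205,80,80)]),('side',[(265,165,130,90),(310,295,110,110)])):
    c=dict(np.load(f'pics/{n}0.npz'));P=cloud(c)
    for (x,y,w,h),nm in zip(boxes,('stand','tray')):
        p=P[y:y+h,x:x+w].reshape(-1,3);z=p[:,2]
        f=p[(z>8)&(z<16)&(c['depth'][y:y+h,x:x+w].ravel()>0)].astype(np.float32)
        # largest cluster
        print(n,nm,'foot',len(f),cv2.minAreaRect(f[:,:2]),'x',np.percentile(f[:,0],[0,1,99,100]).round(1),'y',np.percentile(f[:,1],[0,1,99,100]).round(1),'z',np.median(f[:,2]), 'table z',np.median(z[z<6]))
        t=cv2.resize(c['frame'][y:y+h,x:x+w,::-1],(400,300) if 0 else (int(300*w/h),300),interpolation=cv2.INTER_CUBIC)
        tt=np.zeros((300,400,3),np.uint8);tt[:,:min(400,t.shape[1])]=t[:,:400];tiles.append(tt)
cv2.imwrite('pics/crops.png',np.vstack([np.hstack(tiles[:2]),np.hstack(tiles[2:])]))
```

```text
['IKError', 'hold_point_z', 'job_done', 'read_state'] 18.700000000000003Traceback (most recent call last):
  File "<stdin>", line 10, in <module>
cv2.error: OpenCV(4.12.0) /io/opencv/modules/imgproc/src/convhull.cpp:143: error: (-215:Assertion failed) total >= 0 && (depth == CV_32F || depth == CV_32S) in function 'convexHull'
```

```bash
cat > m.py <<'E'
from h import *
tiles=[]
for n,boxes in(('top',[(240,180,80,100),(390,205,80,80)]),('side',[(265,165,130,90),(310,295,110,110)])):
    c=dict(np.load(f'pics/{n}0.npz'));P=cloud(c)
    print(n,'cam',np.linalg.inv(c['world_to_cam'])[:3,3].round())
    for (x,y,w,h),nm in zip(boxes,('stand','tray')):
        p=P[y:y+h,x:x+w].reshape(-1,3);z=p[:,2];ok=c['depth'][y:y+h,x:x+w].ravel()>0
        m=((z>8)&(z<16)&ok).reshape(h,w).astype(np.uint8)
        m=cv2.morphologyEx(m,cv2.MORPH_OPEN,np.ones((3,3),np.uint8)).ravel()>0
        f=np.ascontiguousarray(p[m][:,:2].astype(np.float32))
        print(nm,len(f),cv2.minAreaRect(f),'z',np.median(p[m][:,2]).round(1),'table z',np.median(z[ok&(z<6)]).round(1))
        t=cv2.resize(c['frame'][y:y+h,x:x+w,::-1],(int(300*w/h),300),interpolation=cv2.INTER_CUBIC)
        tt=np.zeros((300,400,3),np.uint8);t=t[:,:400];tt[:,:t.shape[1]]=t;tiles.append(tt)
        # high points
        if nm=='stand':
            r=p[ok&(z>84)&(z<130)];print(' high',len(r),r.min(0).round(),r.max(0).round())
        else:
            r=p[ok&(z>60)];print(' high',len(r),r.min(0).round(),r.max(0).round())
cv2.imwrite('pics/crops.png',np.vstack([np.hstack(tiles[:2]),np.hstack(tiles[2:])]))
E
python3 m.py
```

```text
top cam [ 446.   58. 1381.]
stand 783 ((604.525390625, 175.74761962890625), (79.8956527709961, 189.80247497558594), 89.08822631835938) z 12.2 table z 0.3
 high 679 [516. 149.  84.] [714. 205. 122.]
tray 421 ((573.3280639648438, -193.15792846679688), (145.76242065429688, 76.40554809570312), 25.904117584228516) z 12.2 table z 0.4
 high 1045 [ 544. -260.   69.] [ 630. -174.  146.]
side cam [ 374. -848.  878.]
stand 1299 ((604.26025390625, 262.54180908203125), (199.6569061279297, 265.06256103515625), 0.17418710887432098) z 13.5 table z 2.0
 high 896 [517. 145.  84.] [714. 201. 123.]
tray 2061 ((585.0731811523438, -152.22183227539062), (225.11221313476562, 130.6080780029297), 87.76426696777344) z 13.3 table z 1.6
 high 2016 [ 463. -341.   60.] [ 632. -176.  144.]
```

View pics/crops.png

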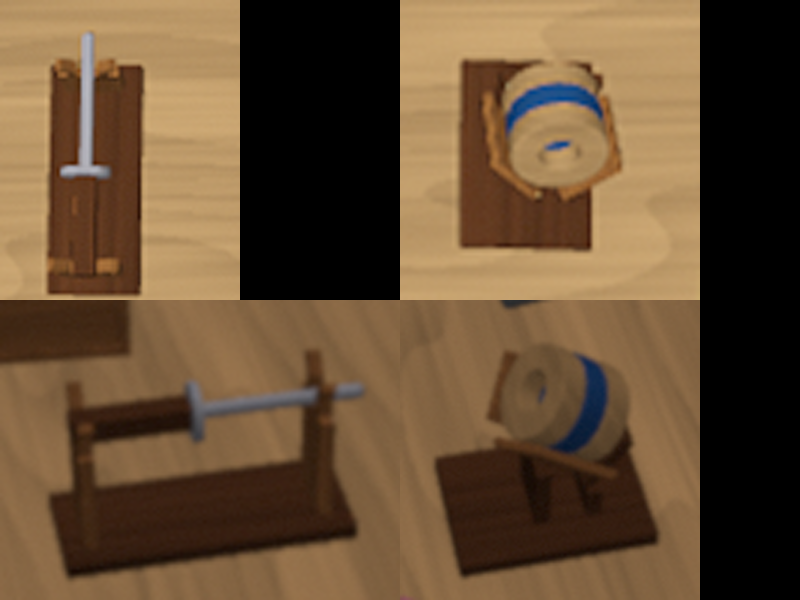

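The crops show the tray foot's corners in the top view at about (406.3,221), (406.3,271.1) and (440.7,271.3), with the ring bore facing the robot. The rod's collar is at about (268.5,237) and its tip at (269,191). I'll fit models to the depth points.

```bash
cat > fit.py <<'E'
from h import *
from scipy.optimize import least_squares
def ray(c,u,v,z):
    K=c['intrinsics'];T=np.linalg.inv(c['world_to_cam']);d=T[:3,:3]@[(u-K[0,2])/K[0,0],-(v-K[1,2])/K[1,1],-1]
    return T[:3,3]+d*(z-T[2,3])/d[2]
C={n:dict(np.load(f'pics/{n}0.npz')) for n in('top','side')};PC={n:cloud(c) for n,c in C.items()}
for u,v in((406.3,221),(406.3,271.1),(440.7,271.3)): print('foot corner',ray(C['top'],u,v,12).round(1))
for u,v in((256.5,202),(256.5,277.8),(286.7,277.8),(287.3,202)): print('stand corner',ray(C['top'],u,v,12).round(1))
def cyl(q,pts,R): # axis point x0 fixed -> (y,z), dir yaw, pitch
    y,z,a,b=q[:4]; d=np.array([np.cos(a)*np.cos(b),np.sin(a)*np.cos(b),np.sin(b)]);w=pts-[q[4] if len(q)>4 else x0,y,z]
    return np.linalg.norm(w-np.outer(w@d,d),axis=1)-R
allr=[]
for n in PC:
    p=PC[n].reshape(-1,3);fr=C[n]['frame'].reshape(-1,3).astype(int)
    dep=C[n]['depth'].ravel()>0
    # rings
    m=dep&(p[:,0]>530)&(p[:,0]<640)&(abs(p[:,1]+215)<50)&(p[:,2]>85)
    r=p[m]; x0=585.
    f=least_squares(cyl,[-215,110,0,-.63],args=(r,31.),loss='soft_l1',f_scale=1.)
    q=f.x; d=np.array([np.cos(q[2])*np.cos(q[3]),np.sin(q[2])*np.cos(q[3]),np.sin(q[3])]); res=abs(f.fun)
    # joint: on-face points
    w=r-[x0,q[0],q[1]];s=w@d;g=abs(cyl(q,r,31.))<2
    print(n,'rings',len(r),q[:2].round(1),np.degrees(q[2:]).round(2),'inl',g.sum(),'s range',np.percentile(s,[1,5,50,95,99]).round(1))
    rad=np.linalg.norm(w-np.outer(s,d),axis=1);face=(rad<28)&(rad>15);print('  face s',np.percentile(s[face],[10,50,90]).round(1))
    allr.append(r)
    # rod shaft
    m=dep&(p[:,0]>625)&(p[:,0]<720)&(abs(p[:,1]-176)<12)&(p[:,2]>84)&(p[:,2]<110); r=p[m];x0=650.
    f=least_squares(cyl,[176,95,0,0],args=(r,5.),loss='soft_l1',f_scale=1.);print(n,'shaft',len(r),f.x[:2].round(1),np.degrees(f.x[2:]).round(2),'xmax',r[:,0].max().round(1))
    m=dep&(p[:,0]>550)&(p[:,0]<650)&(abs(p[:,1]-176)<30)&(p[:,2]>104)&(p[:,2]<125); r=p[m];print(n,'collar',len(r),r.min(0).round(1),r.max(0).round(1),np.median(r,0).round(1))
    m=dep&(p[:,0]>535)&(p[:,0]<588)&(abs(p[:,1]-176)<20)&(p[:,2]>95)&(p[:,2]<115); r=p[m];print(n,'handle',len(r),r.min(0).round(1),r.max(0).round(1),np.median(r,0).round(1))
r=np.vstack(allr);x0=585.
E
python3 fit.py
```

```text
foot corner [ 644.1 -175.4   12. ]
foot corner [ 514.5 -171.    12. ]
foot corner [ 512.7 -259.2   12. ]
stand corner [699.6 212.3  12. ]
stand corner [503.1 212.5  12. ]
stand corner [502.  135.4  12. ]
stand corner [698.5 132.3  12. ]
top rings 991 [-216.5  104.6] [ -3.65 -36.14] inl 420 s range [-24.5 -22.9 -11.6  30.1  37.9]
  face s [-22.6 -20.4 -16.9]
top shaft 171 [174.6  96.4] [-0.99  0.54] xmax 713.7
top collar 132 [550.7 157.4 104. ] [633.1 191.  120.2] [585.6 174.3 106.7]
top handle 174 [536.2 166.9  97.1] [587.6 184.4 110.2] [561.7 174.9 104.1]
side rings 1845 [-218.3  106.4] [ -0.95 -34.42] inl 894 s range [-22.1 -20.9 -10.   31.5  38.3]
  face s [-20.3 -18.7 -15.9]
side shaft 187 [174.2  98.3] [0.19 0.94] xmax 714.4
side collar 156 [550.1 154.8 104. ] [643.1 185.8 119.3] [583.2 172.3 106.5]
side handle 217 [535.2 162.5  95. ] [588.  186.5 109.4] [560.2 169.5 104.7]
```

```bash
cat >> h.py <<'E'
from scipy.spatial.transform import Rotation as R
def rot(yaw,tilt):
    "rod/tool: tool x=-rod dir; yaw of rod dir about z, tilt>0 = tip down (deg)"
    return (R.from_euler('z',yaw,degrees=True)*R.from_euler('y',tilt,degrees=True)).as_matrix()@np.array([[-1,0,0],[0,1,0],[0,0,-1.]])
def go(tcp,yaw,tilt):
    s=arm.read_state();A=np.array(s['ee_rot']);p=np.array(s['ee_pos'])
    print('now',p.round(1),'shift cm',(A.T@(np.array(tcp)-p)/10).round(2),'turn',R.from_matrix(A.T@rot(yaw,tilt)).as_rotvec(degrees=True).round(2),'F',np.round(s['ft_force'],1),'open',round(s['opening'],1),'t',round(s['clock'],1),'j',np.round(s['joints']))
E
python3 -m pendant '[[[-3.2,-3,-0.5,0,0,-2,0],[-6.5,-6,-1,0,0,-4,0],[-9.7,-9.2,-1.5,0,0,-6,0],[-13,-12.2,-2,0,0,-8,0],[-16.3,-15.3,-2.5,0,0,-10,0],[-19.5,-18.4,-3,0,0,-12,0],[-22.8,-21.5,-3.5,0,0,-15,0],[-26,-24.5,-4,0,0,-18,0],[-29.3,-27.6,-4.5,0,0,-21,0],[-32.5,-30.6,-5,0,0,-21,0]]]' 80
python3 -c "
from h import *
go([555,174.8,150],-.6,0);go([555,174.8,77],-.6,0)"
```

```text
clock: 1.1
ee_pos: [420.0, 174.4, 251.5]
ee_rot: [[-1.0, 0.011, -0.0], [0.011, 1.0, -0.0], [0.0, -0.0, -1.0]]
ft_force: [1.5, 0.3, 0.7]
opening: 85.4
finger_force: 0.0
now [420.  174.4 251.5] shift cm [-13.5    0.2   10.15] turn [-0.   -0.02 -0.05] F [1.5 0.3 0.7] open 85.4 t 1.1 j [ 14. -11. 111.  -0.  80. -76.]
now [420.  174.4 251.5] shift cm [-13.51   0.2   17.45] turn [-0.   -0.02 -0.05] F [1.5 0.3 0.7] open 85.4 t 1.1 j [ 14. -11. 111.  -0.  80. -76.]
```

```bash
python3 -m pendant '[[[-3.5,0,2,0,0,0,0],[-7,0.1,4,0,0,0,0],[-10.5,0.2,6,0,0,0,0],[-13.5,0.1,8,0,0,0,0],[-13.5,0.1,10,0,0,0,0],[-13.5,0.1,12,0,0,0,0],[-13.5,0.1,14,0,0,0,0],[-13.5,0.1,16,0,0,0,0],[-13.5,0.1,17.4,0,0,0,0],[-13.5,0.1,17.4,0,0,0,0]]]'
python3 -c "
from h import *
go([555,174.8,77],-.6,0);snap('side','pre')
c=dict(np.load('pics/pre.npz'));im=c['frame'][130:260,230:420,::-1];cv2.imwrite('pics/prec.png',cv2.resize(im,(760,520),interpolation=cv2.INTER_CUBIC))"
```

```text
clock: 2.1
ee_pos: [552.3, 175.0, 74.6]
ee_rot: [[-1.0, 0.012, -0.006], [0.012, 1.0, -0.001], [0.006, -0.001, -1.0]]
ft_force: [0.4, -0.2, -0.4]
opening: 85.0
finger_force: 0.0
now [552.3 175.   74.6] shift cm [-0.27 -0.02 -0.24] turn [-0.07 -0.35 -0.11] F [ 0.4 -0.2 -0.4] open 85.0 t 2.1 j [ 11.  15. 104.  -0.  61. -79.]
```

View pics/prec.png

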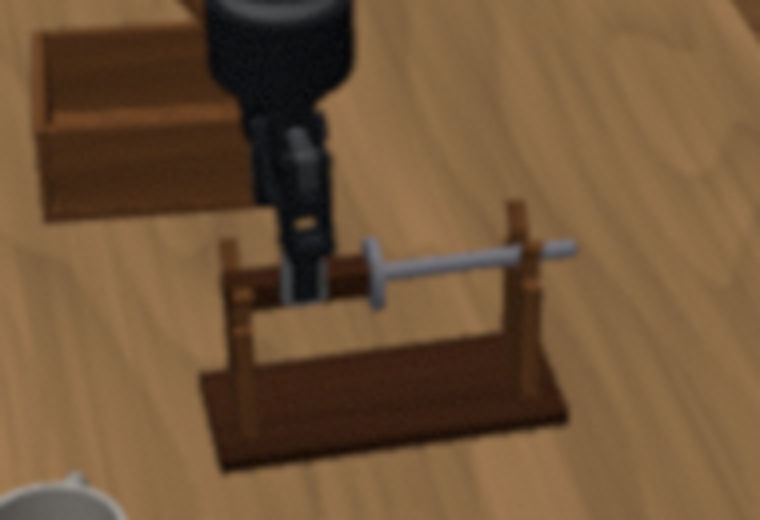

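The pads straddle the handle at (305,275) in the crop, between the butt fork and the collar at (375,270). Closing.

```bash
python3 -m pendant '[[[-0.2,0,-0.2,0,0,0,0],[-0.2,0,-0.2,0,0,0,0.5],[-0.2,0,-0.2,0,0,0,1],[-0.2,0,-0.2,0,0,0,1],[-0.2,0,-0.2,0,0,0,1],[-0.2,0,-0.2,0,0,0,1],[-0.2,0,-0.2,0,0,0,1],[-0.2,0,-0.2,0,0,0,1],[-0.2,0,-0.2,0,0,0,1],[-0.2,0,-0.2,0,0,0,1]]]' 80
python3 -c "
from h import *
go([555,174.8,77],-.6,0)"
```

```text
clock: 3.15
ee_pos: [556.9, 175.5, 79.6]
ee_rot: [[-1.0, 0.012, -0.0], [0.012, 1.0, -0.0], [0.0, -0.0, -1.0]]
ft_force: [-0.1, 1.7, 0.3]
opening: 0.2
finger_force: 0.0
now [556.9 175.5  79.6] shift cm [ 0.19 -0.07  0.26] turn [-0.   -0.01 -0.1 ] F [-0.1  1.7  0.3] open 0.2 t 3.1 j [ 11.  15. 103.  -0.  62. -79.]
```

```bash
python3 -c "
from h import *
a=snap('side','g1')['frame'][130:260,230:420,::-1];b=snap('top','g1t')['frame'][180:290,230:320,::-1]
cv2.imwrite('pics/g1c.png',np.hstack([cv2.resize(a,(480,400),interpolation=cv2.INTER_CUBIC),cv2.resize(b,(320,400),interpolation=cv2.INTER_CUBIC)]));s=arm.read_state();print(s['opening'],s['finger_force'],s['ee_pos'])"
```

```text
0.1681067819649876 0.0 [556.91006092 175.53247618  79.68224715]
```

View pics/g1c.png

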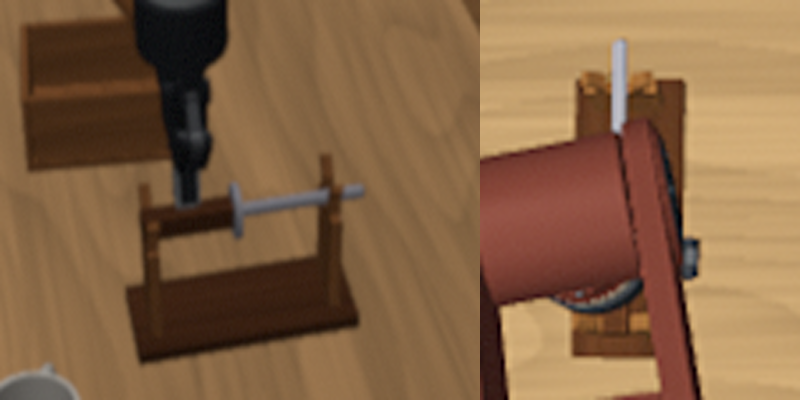

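```bash
python3 -c "
from h import *
for n in('pre','g1'):
    c=dict(np.load(f'pics/{n}.npz'));P=cloud(c)
    for v in range(176,212,3): print(n,v,P[v,303].round(),c['frame'][v,303])
"; python3 -c "
from h import *
s=arm.read_state();print(s)"
```

```text
pre 176 [545. 107. 209.] [16 16 19]
pre 179 [545. 104. 204.] [15 16 17]
pre 182 [545. 108. 194.] [11 14 16]
pre 185 [544. 103. 190.] [43 35 30]
pre 188 [543.  99. 186.] [18 19 22]
pre 191 [543. 101. 177.] [16 17 20]
pre 194 [543. 102. 169.] [13 16 14]
pre 197 [546. 119. 149.] [29 30 30]
pre 200 [546. 123. 139.] [34 34 35]
pre 203 [547. 126. 128.] [30 32 33]
pre 206 [547. 128. 119.] [89 76 63]
pre 209 [571. 267.   2.] [141 107  72]
g1 176 [547. 115. 203.] [23 23 26]
g1 179 [547. 118. 194.] [14 14 14]
g1 182 [549. 129. 179.] [ 6 10  8]
g1 185 [552. 149. 157.] [15 16 18]
g1 188 [554. 161. 141.] [13 16 17]
g1 191 [554. 162. 132.] [16 14 17]
g1 194 [554. 163. 123.] [13 12 16]
g1 197 [556. 174. 107.] [59 49 46]
g1 200 [554. 166. 105.] [49 26 13]
g1 203 [554. 167.  97.] [36 18  9]
g1 206 [554. 166.  89.] [79 57 35]
g1 209 [571. 267.   2.] [142 108  72]
{'clock': 3.25, 'joints': array([ 1.06092017e+01,  1.51064644e+01,  1.03311626e+02, -7.45415160e-05,
        6.15848918e+01, -7.86876297e+01]), 'joint_vel': array([-0.00823235, -0.08723468, -0.04307864,  0.02753176,  0.03219217,
       -0.03953031]), 'joint_torque': array([ 3.11183578e-05, -3.80326438e+01, -2.68142635e+01, -2.77268718e-04,
        1.07363208e-03,  5.48389750e-06]), 'ee_pos': array([556.91006092, 175.53247618,  79.68224715]), 'ee_rot': array([[-9.99924699e-01,  1.22716797e-02, -5.09518156e-05],
       [ 1.22716802e-02,  9.99924700e-01, -1.07079982e-05],
       [ 5.08165738e-05, -1.13324563e-05, -9.99999999e-01]]), 'ft_force': array([-0.07700542,  0.49954548,  0.17913244]), 'ft_torque': array([ 0.00332164, -0.01394271, -0.01567435]), 'finger_force': 0.0, 'opening': 0.1681067819649876}
```

The picture shows the closed fingertips at (185,205) in the left tile, ending on top of the handle. Depth puts the tips at z≈107, while the TCP readout says 80. The true tips are therefore about 27 mm above the readout. I'll open, descend 30 mm and close again.

```bash
python3 -m pendant '[[[0,0,-0.3,0,0,0,0],[0,0,-0.3,0,0,0,0],[0,0,-0.3,0,0,0,0],[0,0,-0.3,0,0,0,0],[0,0,-0.3,0,0,0,0],[0,0,-0.3,0,0,0,0],[0,0,0.5,0,0,0,0],[0,0,1.3,0,0,0,0],[0,0,2.1,0,0,0,0],[0,0,2.9,0,0,0,0]]]' 80
python3 -c "
from h import *
c=snap('side','g2');P=cloud(c)
for v in range(188,226,3): print(v,P[v,303].round(),c['frame'][v,303])
go([556,174.8,49],-.6,0)"
```

```text
clock: 4.25
ee_pos: [556.3, 175.4, 49.4]
ee_rot: [[-1.0, 0.012, -0.001], [0.012, 1.0, -0.0], [0.001, -0.0, -1.0]]
ft_force: [-0.6, -0.5, -0.7]
opening: 85.1
finger_force: 0.0
188 [545. 111. 177.] [14 14 16]
191 [545. 112. 169.] [15 15 19]
194 [545. 113. 161.] [14 15 19]
197 [545. 114. 153.] [14 15 17]
200 [546. 119. 141.] [16 16 19]
203 [546. 123. 130.] [36 37 36]
206 [547. 128. 119.] [66 67 66]
209 [546. 126. 113.] [77 71 67]
212 [546. 127. 104.] [76 71 66]
215 [567. 245.   1.] [115  94  71]
218 [564. 233.   2.] [137 104  68]
221 [559. 208.  14.] [60 35 19]
224 [558. 198.  13.] [60 33 17]
now [555.2 175.2  47.9] shift cm [-0.08 -0.04 -0.11] turn [-0.04 -0.21 -0.11] F [ 0.3  0.1 -0.9] open 85.4 t 4.3 j [ 11.  18. 104.  -0.  58. -79.]
```

```bash
python3 -m pendant '[[[0,0,-0.1,0,0,0,1],[0,0,-0.1,0,0,0,1],[0,0,-0.1,0,0,0,1],[0,0,-0.1,0,0,0,1],[0,0,-0.1,0,0,0,1],[0,0,-0.1,0,0,0,1],[0,0,-0.1,0,0,0,1],[0,0,-0.1,0,0,0,1],[0,0,-0.1,0,0,0,1],[0,0,-0.1,0,0,0,1]]]' 80
python3 -c "
from h import *
c=snap('side','g3');P=cloud(c)
for v in range(190,226,2): print(v,P[v,303].round(),c['frame'][v,303])
go([556,174.8,49],-.6,0)"
```

```text
clock: 5.3
ee_pos: [557.5, 175.7, 52.4]
ee_rot: [[-1.0, 0.012, 0.001], [0.012, 1.0, 0.0], [-0.001, 0.0, -1.0]]
ft_force: [0.2, 0.8, 5.5]
opening: 16.2
finger_force: 80.4
190 [546. 117. 168.] [12 10 11]
192 [547. 121. 160.] [14 12 13]
194 [547. 125. 152.] [ 9 11 12]
196 [548. 130. 143.] [ 8 10 12]
198 [549. 137. 133.] [13 13 16]
200 [552. 157. 112.] [21 22 22]
202 [552. 156. 107.] [26 27 29]
204 [552. 156. 102.] [28 27 30]
206 [552. 157.  96.] [26 26 28]
208 [552. 158.  90.] [43 41 41]
210 [570. 261.   4.] [123  97  71]
212 [569. 258.  -1.] [144 108  73]
214 [567. 248.   2.] [143 108  71]
216 [565. 238.   3.] [142 109  73]
218 [565. 235.  -0.] [138 104  70]
220 [560. 209.  16.] [81 55 36]
222 [559. 204.  14.] [59 32 18]
224 [557. 195.  15.] [62 35 19]
now [557.5 175.7  52.4] shift cm [ 0.15 -0.09  0.34] turn [ 0.02  0.06 -0.1 ] F [-0.9  0.5  5.2] open 16.5 t 5.3 j [ 11.  17. 104.   0.  59. -79.]
```

```bash
python3 -m pendant '[[[0,0,-0.1,0,0,0,0.4],[0,0,0,0,0,0,0.4],[0,0,0.4,0,0,0,0.4],[0,0,0.9,0,0,0,0.4],[0,0,1.2,0,0,0,0.4],[0,0,1.2,0,0,0,1],[0,0,1.2,0,0,0,1],[0,0,1.2,0,0,0,1],[0,0,1.2,0,0,0,1],[0,0,1.2,0,0,0,1]]]' 80
python3 -c "
from h import *
c=snap('side','g4');P=cloud(c)
for v in range(200,216,2): print(v,P[v,303].round(),c['frame'][v,303])
go([556,174.8,49],-.6,0)
cv2.imwrite('pics/g4c.png',cv2.resize(c['frame'][130:260,230:420,::-1],(760,520),interpolation=cv2.INTER_CUBIC))"
```

```text
clock: 6.35
ee_pos: [556.9, 175.5, 39.7]
ee_rot: [[-1.0, 0.012, 0.0], [0.012, 1.0, 0.0], [-0.0, 0.0, -1.0]]
ft_force: [0.1, -0.5, -0.5]
opening: 17.2
finger_force: 77.9
200 [546. 124. 137.] [ 9 11 14]
202 [548. 133. 125.] [12 12 13]
204 [551. 151. 107.] [12 15 16]
206 [551. 155.  98.] [25 27 26]
208 [551. 152.  95.] [27 28 30]
210 [551. 156.  86.] [26 29 28]
212 [551. 152.  84.] [30 31 33]
214 [553. 165.  68.] [94 79 62]
now [557.  175.5  39.7] shift cm [ 0.1  -0.08 -0.93] turn [ 0.    0.01 -0.1 ] F [-0.4  0.8 -1.3] open 17.2 t 6.4 j [ 11.  18. 104.  -0.  57. -79.]
```

View pics/g4c.png

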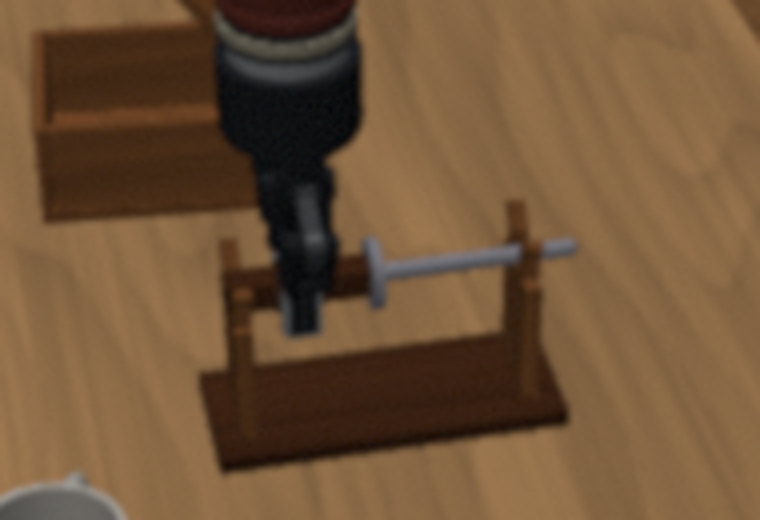

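The crop shows the pads fully around the handle at (302,300). Grip is 78 N and the opening 17 mm. Lifting out and heading over to the tray.

```bash
python3 -m pendant '[[[0,0,-1.5,0,0,0,1],[0,0,-4.5,0,0,0,1],[0,0,-8.5,0,0,0,1],[0,0,-12.5,0,0,0,1],[0,0,-16,0,0,0,1],[1,-3.5,-17.5,0,0,0,1],[2.5,-7.5,-18,0,0,0,1],[4,-11.5,-18,0,0,0,1],[5.5,-15.5,-18,0,0,0,1],[7,-19,-18,0,0,1,1]]]' 80
python3 -m pendant '[[[1,-3.5,0,0,0,0,1],[2,-7,0,0,4,0,1],[3,-10.5,0,0,8,0,1],[4,-14,0,0,12,0,1],[5,-17,0,0,16,0,1],[6,-19.5,0,0,20,0,1],[6.5,-19.6,0,0,24,0,1],[6.5,-19.7,0,0,29,0,1],[6.5,-19.7,0,0,33,0,1],[6.5,-19.7,0,0,36,0,1]]]'
python3 -c "
from h import *
go([424,-213,200],-1.7,36)
snap('side','t1');snap('top','t1t')
c=dict(np.load('pics/t1.npz'));d=dict(np.load('pics/t1t.npz'))
cv2.imwrite('pics/t1c.png',np.hstack([cv2.resize(c['frame'][200:420,180:470,::-1],(400,300)),cv2.resize(d['frame'][180:400,330:550,::-1],(400,300))]))"
```

```text
clock: 7.4
ee_pos: [483.8, -15.2, 221.0]
ee_rot: [[-1.0, 0.03, 0.001], [0.03, 1.0, -0.001], [-0.001, -0.001, -1.0]]
ft_force: [0.6, -0.1, -1.0]
opening: 16.8
finger_force: 78.2
clock: 8.4
ee_pos: [414.3, -208.8, 220.3]
ee_rot: [[-0.808, 0.03, -0.588], [0.025, 1.0, 0.017], [0.589, -0.0, -0.808]]
ft_force: [-0.6, -0.1, -1.0]
opening: 17.3
finger_force: 78.3
now [ 414.3 -208.8  220.3] shift cm [-1.99 -0.39  1.07] turn [-0.   -0.06 -0.03] F [-0.6 -0.1 -1. ] open 17.3 t 8.4 j [ -26.   17.   91.  -14.  104. -113.]
```

View pics/t1c.png

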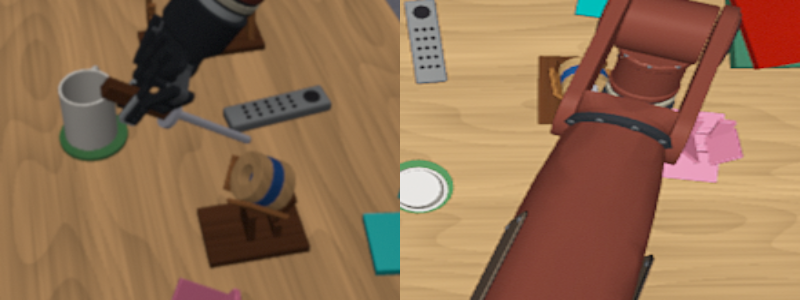

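The rod is in the side view with its collar at about (303,286) and its tip at (360,303). Fitting the shaft from depth.

```bash
cat > shaft.py <<'E'
from h import *
from scipy.optimize import least_squares
import sys
def shaft(f,u0,v0,u1,v1,hw=4.5,dz=1.3):
    c=dict(np.load(f));P=cloud(c);v,u=np.mgrid[:480,:640]
    a=np.array([u0,v0.__float__()]);b=np.array([u1,float(v1)]);L=np.linalg.norm(b-a);e=(b-a)/L
    s=(u-a[0])*e[0]+(v-a[1])*e[1];n=-(u-a[0])*e[1]+(v-a[1])*e[0]
    m=(s>4)&(s<L+6)&(abs(n)<hw)&(c['depth']>0);p=P[m]
    p=p[p[:,2]>60]; p=p[abs(p[:,1]-np.median(p[:,1]))<25]
    x0=np.median(p[:,0]);q0=[np.median(p[:,1]),np.median(p[:,2])-4,-.03,-.62]
    D=lambda q:np.array([np.cos(q[2])*np.cos(q[3]),np.sin(q[2])*np.cos(q[3]),np.sin(q[3])])
    def r(q):
        w=p-[x0,q[0],q[1]];return np.linalg.norm(w-np.outer(w@D(q),D(q)),axis=1)-5
    o=least_squares(r,q0,loss='soft_l1',f_scale=1.);q=o.x;d=D(q);A=np.array([x0,q[0],q[1]-dz])
    g=abs(o.fun)<2.5;sm=((p-[x0,q[0],q[1]])@d)[g].max();tip=A+sm*d
    print(len(p),g.sum(),'tip',tip.round(1),'origin',(tip-158*d).round(1),'yaw,tilt',np.degrees([q[2],-q[3]]).round(2));return tip,d
if __name__=='__main__': shaft(sys.argv[1],*map(float,sys.argv[2:6]))
E
python3 shaft.py pics/t1.npz 303 286 360 303; python3 shaft.py pics/side0.npz 324 198 372 192
python3 - <<'E'
from h import *
c=dict(np.load('pics/t1.npz'));K=c['intrinsics']
for o in([446,-210,266.4],[429.5,-209.6,271.8]):
    d=np.array([.8087,-.02,-.588])
    for k in(-43,-158):
        q=c['world_to_cam']@np.append(np.array(o)-k*d,1);print(o,k,(K@[q[0]/-q[2],-q[1]/-q[2],1])[:2].round(1))
E
```

```text
279 215 tip [ 575.  -211.5  171.3] origin [ 450.2 -228.8  266.6] yaw,tilt [ 7.9  37.11]
250 140 tip [712.8 162.9 100.3] origin [556.2 183.1  93.1] yaw,tilt [-7.35 -2.59]
[446, -210, 266.4] -43 [302.1 281. ]
[446, -210, 266.4] -158 [360.5 302.5]
[429.5, -209.6, 271.8] -43 [291.1 280.1]
[429.5, -209.6, 271.8] -158 [350.5 301.7]
```

```bash
cat > line.py <<'E'
from h import *
def line(f,o,d,dz=0,ks=range(56,154,8),show=True):
    """compare steel shaft centre in side image with predicted axis: column-wise centroid of bluish grey pixels"""
    c=dict(np.load(f));K=c['intrinsics'];F=c['frame'].astype(int);d=np.array(d)/np.linalg.norm(d)
    for k in list(ks):
        q=c['world_to_cam']@np.append(np.array(o)+k*d,1);u,v=(K@[q[0]/-q[2],-q[1]/-q[2],1])[:2]
        col=F[:,int(round(u))];vv=np.arange(480);st=(col[:,2]>=col[:,0])&(col.sum(1)>200)&(abs(vv-v)<14)
        print(k,(u.round(1),v.round(1)),'seen v',vv[st].mean().round(1) if st.any() else None,st.sum())
if __name__=='__main__':
    line('pics/side0.npz',[555.5,175,95.5],[1,-.01,0]);line('pics/t1.npz',[446,-210,266.4],rot(-1.7,36)[:,0]*-1,ks=range(40,172,6))
E
python3 line.py
```

```text
56 (np.float64(328.2), np.float64(197.7)) seen v 197.5 2
64 (np.float64(331.8), np.float64(197.2)) seen v 197.0 3
72 (np.float64(335.4), np.float64(196.7)) seen v 196.5 2
80 (np.float64(338.9), np.float64(196.2)) seen v 196.0 3
88 (np.float64(342.5), np.float64(195.7)) seen v 195.5 2
96 (np.float64(346.0), np.float64(195.2)) seen v 195.0 3
104 (np.float64(349.5), np.float64(194.8)) seen v 194.5 2
112 (np.float64(353.1), np.float64(194.3)) seen v 194.0 3
120 (np.float64(356.6), np.float64(193.8)) seen v 193.5 4
128 (np.float64(360.1), np.float64(193.3)) seen v None 0
136 (np.float64(363.6), np.float64(192.8)) seen v None 0
144 (np.float64(367.1), np.float64(192.4)) seen v 192.5 2
152 (np.float64(370.6), np.float64(191.9)) seen v 191.5 2
40 (np.float64(300.5), np.float64(280.5)) seen v 289.5 6
46 (np.float64(303.7), np.float64(281.7)) seen v 286.5 10
52 (np.float64(306.9), np.float64(282.9)) seen v 283.5 8
58 (np.float64(310.1), np.float64(284.1)) seen v 282.0 7
64 (np.float64(313.3), np.float64(285.2)) seen v 284.5 4
70 (np.float64(316.5), np.float64(286.4)) seen v 285.5 4
76 (np.floa
[... 215 characters left out ...]
4
100 (np.float64(332.0), np.float64(292.2)) seen v 291.5 4
106 (np.float64(335.0), np.float64(293.3)) seen v 292.5 4
112 (np.float64(338.0), np.float64(294.4)) seen v 294.5 4
118 (np.float64(341.0), np.float64(295.5)) seen v 295.5 4
124 (np.float64(344.0), np.float64(296.6)) seen v 291.1 7
130 (np.float64(347.0), np.float64(297.7)) seen v 291.4 14
136 (np.float64(349.9), np.float64(298.8)) seen v 292.4 14
142 (np.float64(352.8), np.float64(299.9)) seen v 293.4 13
148 (np.float64(355.8), np.float64(301.0)) seen v 295.0 10
154 (np.float64(358.6), np.float64(302.0)) seen v 297.5 6
160 (np.float64(361.5), np.float64(303.1)) seen v 290.0 1
166 (np.float64(364.4), np.float64(304.1)) seen v None 0
```

```bash
cat >> h.py <<'E'
def goR(O,yaw,tilt):
    M=rot(yaw,tilt);go(np.array(O)-M@[1.5,-.5,-56],yaw,tilt)
def ax(back,yaw=-1.7,tilt=36,up=0):
    "rod origin 'back' mm upslope of collar contact"
    d=-rot(yaw,tilt)[:,0];n=-rot(yaw,tilt)[:,2];return np.array([529.5,-215.7,144.6])-back*d+up*n
def rod():
    s=arm.read_state();M=np.array(s['ee_rot']);o=np.array(s['ee_pos'])+M@[1.5,-.5,-56];return o,-M[:,0]
E
python3 -c "
from h import *
goR(ax(125),-1.7,36)"
```

```text
now [ 414.4 -208.4  219.1] shift cm [-1.36 -0.34  4.85] turn [ 0.02 -0.04  0.05] F [-0.1  0.1 -0.6] open 17.3 t 8.5 j [ -26.   17.   92.  -14.  104. -113.]
```

```bash
python3 -m pendant '[[[-0.2,-0.05,0.8,0,0,0,1],[-0.4,-0.1,1.6,0,0,0,1],[-0.6,-0.15,2.4,0,0,0,1],[-0.8,-0.2,3.2,0,0,0,1],[-1.0,-0.25,3.8,0,0,0,1],[-1.2,-0.3,4.4,0,0,0,1],[-1.36,-0.35,4.85,0,0,0,1],[-1.36,-0.35,4.85,0,0,0,1],[-1.36,-0.35,4.85,0,0,0,1],[-1.36,-0.35,4.85,0,0,0,1]]]'
python3 -c "
from h import *
from line import line
snap('side','t2');o,d=rod();line('pics/t2.npz',o,d,ks=range(52,164,8));goR(ax(125),-1.7,36)
c=dict(np.load('pics/t2.npz'));cv2.imwrite('pics/t2c.png',cv2.resize(c['frame'][250:385,280:430,::-1],(660,594),interpolation=cv2.INTER_CUBIC))"
```

```text
clock: 9.5
ee_pos: [396.5, -211.7, 172.8]
ee_rot: [[-0.809, 0.03, -0.587], [0.024, 1.0, 0.017], [0.587, -0.0, -0.809]]
ft_force: [0.1, 0.7, -1.5]
opening: 17.1
finger_force: 78.3
52 (np.float64(297.0), np.float64(307.7)) seen v 309.5 6
60 (np.float64(301.2), np.float64(309.2)) seen v 308.5 4
68 (np.float64(305.3), np.float64(310.6)) seen v 310.0 5
76 (np.float64(309.5), np.float64(312.0)) seen v 311.5 4
84 (np.float64(313.6), np.float64(313.4)) seen v 313.5 4
92 (np.float64(317.6), np.float64(314.8)) seen v 314.5 4
100 (np.float64(321.6), np.float64(316.1)) seen v 316.0 5
108 (np.float64(325.6), np.float64(317.5)) seen v 317.5 4
116 (np.float64(329.6), np.float64(318.8)) seen v 318.5 4
124 (np.float64(333.5), np.float64(320.2)) seen v 319.5 4
132 (np.float64(337.4), np.float64(321.5)) seen v 321.5 4
140 (np.float64(341.2), np.float64(322.8)) seen v 322.5 4
148 (np.float64(345.1), np.float64(324.1)) seen v 323.5 4
156 (np.float64(348.9), np.float64(325.4)) seen v 325.0 3
now [ 396.6 -211.7  172.8] shift cm [-0.07  0.04  0.07] turn [-0.02  0.05 -0.01] F [ 1.8  0.  -1.3] open 17.3 t 9.6 j [ -27.   18.   96.  -14.   99. -113.]
```

View pics/t2c.png

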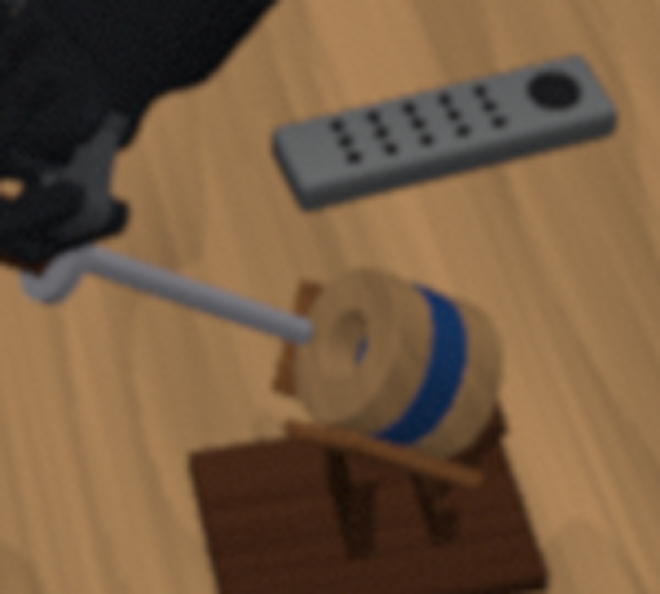

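The tip at (305,330) lines up with the bore centre at (348,341). Sliding in.

```bash
python3 -m pendant '[[[-0.6,0.02,0,0,0,0,1],[-1.2,0.02,0,0,0,0,1],[-1.8,0.03,0,0,0,0,1],[-2.4,0.03,0,0,0,0,1],[-3.0,0.03,0,0,0,0,1],[-3.7,0.03,0,0,0,0,1],[-4.4,0.03,0,0,0,0,1],[-5.1,0.03,0,0,0,0,1],[-5.8,0.03,0,0,0,0,1],[-6.5,0.03,0,0,0,0,1]]]'
python3 -c "
from h import *
goR(ax(10),-1.7,36)"
```

```text
clock: 10.55
ee_pos: [449.2, -212.8, 133.8]
ee_rot: [[-0.809, 0.03, -0.588], [0.024, 1.0, 0.017], [0.588, 0.0, -0.809]]
ft_force: [-0.1, -0.6, -1.6]
opening: 16.8
finger_force: 78.3
now [ 449.2 -212.8  133.8] shift cm [-5.02 -0.    0.01] turn [ 0.   -0.01  0.  ] F [-0.1 -0.6 -1.6] open 16.8 t 10.6 j [ -25.   26.   89.  -13.   98. -111.]
```

```bash
python3 -m pendant '[[[-0.6,0,0,0,0,0,1],[-1.2,0,0,0,0,0,1],[-1.8,0,0,0,0,0,1],[-2.4,0,0,0,0,0,1],[-3.0,0,0,0,0,0,1],[-3.5,0,0,0,0,0,1],[-4.0,0,0,0,0,0,1],[-4.4,0,0,0,0,0,1],[-4.7,0,0,0,0,0,1],[-5.0,0,0,0,0,0,1]]]'
python3 -c "
from h import *
goR(ax(0),-1.7,36)"
```

```text
clock: 11.55
ee_pos: [489.4, -214.0, 104.8]
ee_rot: [[-0.809, 0.03, -0.588], [0.024, 1.0, 0.017], [0.588, -0.0, -0.809]]
ft_force: [0.6, 0.5, -0.5]
opening: 17.4
finger_force: 78.3
now [ 489.4 -214.   104.8] shift cm [-1.06  0.    0.01] turn [-0. -0. -0.] F [ 0.6  0.5 -0.5] open 17.4 t 11.6 j [ -23.   33.   84.  -13.   97. -109.]
```

```bash
python3 -m pendant '[[[-0.1,0,0,0,0,0,1],[-0.2,0,0,0,0,0,1],[-0.3,0,0,0,0,0,1],[-0.4,0,0,0,0,0,1],[-0.5,0,0,0,0,0,1],[-0.6,0,0,0,0,0,1],[-0.65,0,0,0,0,0,1],[-0.7,0,0,0,0,0,1],[-0.7,0,0,0,0,0,1],[-0.7,0,0,0,0,0,1]]]'
python3 -c "
from h import *
goR(ax(0),-1.7,36);s=arm.read_state();print(np.array(s['ee_rot']).T@s['ft_force'])"
```

```text
clock: 12.55
ee_pos: [494.8, -214.2, 100.8]
ee_rot: [[-0.809, 0.03, -0.588], [0.024, 1.0, 0.017], [0.588, 0.0, -0.809]]
ft_force: [-0.5, 0.6, -1.1]
opening: 16.9
finger_force: 78.3
now [ 494.8 -214.2  100.8] shift cm [-0.38  0.    0.01] turn [ 0. -0. -0.] F [-0.5  0.6 -1.1] open 16.9 t 12.6 j [ -23.   33.   83.  -13.   97. -109.]
[-0.22959752  0.55276836  1.23625178]
```

```bash
cat > f.py <<'E'
from h import *
s=arm.read_state();print('tool F',(np.array(s['ee_rot']).T@s['ft_force']).round(1));goR(ax(0),-1.7,36)
E
python3 -m pendant '[[[-0.05,0,0,0,0,0,1],[-0.1,0,0,0,0,0,1],[-0.15,0,0,0,0,0,1],[-0.2,0,0,0,0,0,1],[-0.25,0,0,0,0,0,1],[-0.3,0,0,0,0,0,1],[-0.3,0,0,0,0,0,1],[-0.3,0,0,0,0,0,1],[-0.3,0,0,0,0,0,1],[-0.3,0,0,0,0,0,1]]]'
python3 f.py
```

```text
clock: 13.55
ee_pos: [497.2, -214.3, 99.0]
ee_rot: [[-0.809, 0.03, -0.588], [0.024, 1.0, 0.017], [0.588, -0.0, -0.809]]
ft_force: [0.5, -0.4, -1.8]
opening: 17.0
finger_force: 78.3
tool F [-1.5 -0.4  1.2]
now [ 497.2 -214.3   99. ] shift cm [-0.08  0.    0.01] turn [ 0.   -0.   -0.01] F [ 0.5 -0.4 -1.8] open 17.0 t 13.6 j [ -23.   34.   83.  -13.   97. -109.]
```

```bash
python3 -m pendant '[[[-0.03,0,0,0,0,0,1],[-0.06,0,0,0,0,0,1],[-0.09,0,0,0,0,0,1],[-0.12,0,0,0,0,0,1],[-0.15,0,0,0,0,0,1],[-0.18,0,0,0,0,0,1],[-0.2,0,0,0,0,0,1],[-0.2,0,0,0,0,0,1],[-0.2,0,0,0,0,0,1],[-0.2,0,0,0,0,0,1]]]'
python3 f.py
```

```text
clock: 14.55
ee_pos: [498.9, -214.3, 97.8]
ee_rot: [[-0.809, 0.03, -0.588], [0.024, 1.0, 0.017], [0.588, 0.0, -0.809]]
ft_force: [0.5, 0.7, -1.3]
opening: 17.1
finger_force: 78.3
tool F [-1.2  0.7  0.8]
now [ 498.9 -214.3   97.8] shift cm [0.12 0.   0.01] turn [ 0. -0. -0.] F [ 0.5  0.7 -1.3] open 17.1 t 14.6 j [ -23.   34.   82.  -12.   97. -109.]
```

```bash
python3 -m pendant '[[[-0.03,0,0,0,0,0,1],[-0.06,0,0,0,0,0,1],[-0.09,0,0,0,0,0,1],[-0.12,0,0,0,0,0,1],[-0.15,0,0,0,0,0,1],[-0.18,0,0,0,0,0,1],[-0.2,0,0,0,0,0,1],[-0.2,0,0,0,0,0,1],[-0.2,0,0,0,0,0,1],[-0.2,0,0,0,0,0,1]]]'
python3 f.py
```

```text
clock: 15.55
ee_pos: [499.2, -214.2, 97.6]
ee_rot: [[-0.806, 0.03, -0.591], [0.024, 1.0, 0.018], [0.591, 0.0, -0.807]]
ft_force: [-5.5, 1.1, 4.5]
opening: 17.0
finger_force: 78.5
tool F [ 7.2  0.9 -0.3]
now [ 499.2 -214.2   97.6] shift cm [ 0.16 -0.01  0.01] turn [ 0.03 -0.22 -0.03] F [-5.5  1.1  4.5] open 17.0 t 15.6 j [ -23.   34.   82.  -13.   98. -109.]
```

The collar is pressing at about 8 N. I'll hold a touch more, back off 3 mm, and lift 10 mm normal to the slope to take the rings' weight. Then I'll work out the tip-up roll.

```bash
python3 -m pendant '[[[-0.05,0,0,0,0,0,1],[-0.05,0,0,0,0,0,1],[-0.05,0,0,0,0,0,1],[0.1,0,0,0,0,0,1],[0.2,0,0,0,0,0,1],[0.3,0,-0.2,0,0,0,1],[0.3,0,-0.4,0,0,0,1],[0.3,0,-0.6,0,0,0,1],[0.3,0,-0.8,0,0,0,1],[0.3,0,-1.0,0,0,0,1]]]'
python3 f.py
python3 - <<'E'
import numpy as np
from scipy.spatial.transform import Rotation as R
q=np.array([-93.5,0,-56.])
L=lambda t:49*np.sin(t)+39*np.cos(t)-31+2
r=lambda t:39*np.sin(t)-5*(1-np.cos(t))
for a in np.linspace(4.4,44,10):
    t=np.radians(a);s=np.array([r(t),0,-(L(t)-10)])+q-R.from_euler('y',-a,degrees=True).apply(q)
    print(a.round(1),(s/10).round(2))
E
```

```text
clock: 16.55
ee_pos: [504.3, -214.5, 106.5]
ee_rot: [[-0.809, 0.03, -0.587], [0.024, 1.0, 0.017], [0.587, -0.0, -0.809]]
ft_force: [-0.5, -0.2, -2.1]
opening: 17.0
finger_force: 78.2
tool F [-0.9 -0.3  2. ]
now [ 504.3 -214.5  106.5] shift cm [0.05 0.   1.03] turn [-0.    0.03  0.  ] F [-0.5 -0.2 -2.1] open 17.0 t 16.6 j [ -23.   34.   82.  -12.   98. -109.]
4.4 [-0.16  0.    0.34]
8.8 [-0.38  0.    0.66]
13.2 [-0.65  0.    0.97]
17.6 [-0.98  0.    1.27]
22.0 [-1.35  0.    1.54]
26.4 [-1.78  0.    1.8 ]
30.8 [-2.26  0.    2.04]
35.2 [-2.78  0.    2.25]
39.6 [-3.34  0.    2.45]
44.0 [-3.95  0.    2.61]
```

```bash
python3 -m pendant '[[[-0.16,0,0.34,0,-4.4,0,1],[-0.38,0,0.66,0,-8.8,0,1],[-0.65,0,0.97,0,-13.2,0,1],[-0.98,0,1.27,0,-17.6,0,1],[-1.35,0,1.54,0,-22,0,1],[-1.78,0,1.8,0,-26.4,0,1],[-2.26,0,2.04,0,-30.8,0,1],[-2.78,0,2.25,0,-35.2,0,1],[-3.34,0,2.45,0,-39.6,0,1],[-3.95,0,2.61,0,-44,0,1]]]'
python3 -c "
from h import *
s=arm.read_state();print('toolF',(np.array(s['ee_rot']).T@s['ft_force']).round(1),rod(),s['opening'])
a=snap('side','l1')['frame'][250:400,260:460,::-1];cv2.imwrite('pics/l1c.png',cv2.resize(a,(720,540),interpolation=cv2.INTER_CUBIC))"
```

```text
clock: 17.55
ee_pos: [520.3, -214.9, 62.3]
ee_rot: [[-0.99, 0.029, 0.141], [0.029, 1.0, -0.004], [-0.141, -0.0, -0.99]]
ft_force: [-0.9, -0.6, -2.1]
opening: 17.3
finger_force: 78.2
toolF [ 1.1 -0.7  1.9] (array([ 510.90330456, -215.06408637,  117.52746412]), array([ 0.98952868, -0.02904828,  0.1413831 ])) 17.313134042233855
```

View pics/l1c.png

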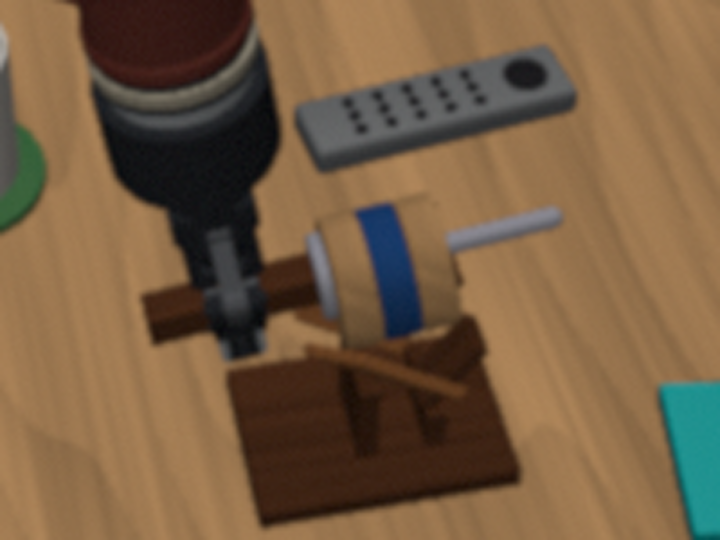

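The picture shows all three rings stacked against the collar at (385,270), with the tip raised to (555,215). Lifting vertically.

```bash
python3 -m pendant '[[[-0.15,0,-1,0,0,0,1],[-0.35,0,-2.5,0,0,0,1],[-0.6,0,-4.5,0,0,0,1],[-0.9,0,-6.5,0,0,0,1],[-1.2,0,-8.5,0,0,0,1],[-1.5,0,-10.5,0,0,0,1],[-1.8,0,-12.5,0,0,0,1],[-2.0,0,-14,0,0,0,1],[-2.0,0,-14,0,0,0,1],[-2.0,0,-14,0,0,0,1]]]'
python3 -c "
from h import *
print(rod());goR([555,-100,255],-.7,-5);goR([555.5,175,245],-.7,-5)"
```

```text
clock: 18.6
ee_pos: [521.0, -215.0, 203.9]
ee_rot: [[-0.99, 0.029, 0.139], [0.029, 1.0, -0.004], [-0.139, -0.0, -0.99]]
ft_force: [0.1, 0.2, -2.3]
opening: 17.0
finger_force: 78.2
(array([ 511.72264747, -215.1818525 ,  259.15926639]), array([ 0.98987554, -0.02913845,  0.13891499]))
now [ 521.  -215.   203.9] shift cm [-3.6  11.65  0.96] turn [-0.13  2.98 -0.98] F [ 0.1  0.2 -2.3] open 17.0 t 18.6 j [ -32.   -0.  107.    4.   67. -122.]
now [ 521.  -215.   203.9] shift cm [-2.71 39.14  1.84] turn [-0.13  2.98 -0.98] F [ 0.1  0.2 -2.3] open 17.0 t 18.6 j [ -32.   -0.  107.    4.   67. -122.]
```

```bash
python3 -m pendant '[[[-0.2,1,0,0,0,0,1],[-0.4,3,0,0,0,0,1],[-0.6,5.2,0,0,0,0,1],[-0.9,7.7,0,0,0,0,1],[-1.2,10.2,0,0,0,0,1],[-1.5,12.7,0,0,0,0,1],[-1.8,15.2,0,0,0,0,1],[-2.1,17.5,0,0,0,0,1],[-2.4,19.5,0,0,0,0,1],[-2.7,21,0,0,0,0,1]]]'
python3 -m pendant '[[[0,1.5,0.1,0,0,0,1],[0,3.5,0.2,0,0,0,1],[0,6,0.4,0,0,-0.2,1],[0,8.5,0.6,0,0.5,-0.3,1],[0,11,0.8,0,1,-0.4,1],[0,13.5,1,0,1.5,-0.5,1],[0,15.5,1.2,0,2,-0.6,1],[0,17,1.4,0,2.4,-0.8,1],[0,17.8,1.6,0,2.8,-0.9,1],[0,18.1,1.8,0,3,-1,1]]]'
python3 -c "
from h import *
print(rod());goR([555.5,175,125],-.7,-3)"
```

```text
clock: 19.6
ee_pos: [552.4, -3.5, 205.4]
ee_rot: [[-0.99, 0.029, 0.135], [0.029, 1.0, -0.003], [-0.135, 0.001, -0.991]]
ft_force: [-0.8, 0.3, -2.2]
opening: 17.2
finger_force: 78.2
clock: 20.6
ee_pos: [561.3, 175.7, 188.6]
ee_rot: [[-0.996, 0.011, 0.085], [0.011, 1.0, -0.003], [-0.085, -0.002, -0.996]]
ft_force: [0.0, -0.6, -2.5]
opening: 17.0
finger_force: 78.2
(array([554.97351229, 175.3634218 , 244.27824616]), array([ 0.99627858, -0.01116998,  0.08546474]))
now [561.3 175.7 188.6] shift cm [1.150e+00 1.000e-02 1.189e+01] turn [-0.13  1.9   0.06] F [ 0.  -0.6 -2.5] open 17.0 t 20.6 j [ 11.   5. 102.  -1.  68. -78.]
```

```bash
python3 -m pendant '[[[0.1,0,1,0,0.2,0,1],[0.2,0,2.3,0,0.4,0,1],[0.4,0,3.8,0,0.6,0,1],[0.5,0,5.3,0,0.8,0,1],[0.7,0,6.8,0,1,0,1],[0.8,0,8.3,0,1.2,0,1],[1,0,9.8,0,1.4,0,1],[1.1,0,11,0,1.6,0,1],[1.15,0,11.8,0,1.8,0,1],[1.15,0,11.9,0,1.9,0,1]]]'
python3 -c "
from h import *
from line import line
snap('side','p1');print(rod());line('pics/p1.npz',*rod(),ks=range(116,162,8));go([557,175.5,42],-.7,0);go([557,175.5,39.7],-.7,0)"
```

```text
clock: 21.6
ee_pos: [559.7, 174.6, 68.4]
ee_rot: [[-0.999, 0.012, 0.051], [0.012, 1.0, -0.003], [-0.051, -0.002, -0.999]]
ft_force: [-0.5, -0.0, -2.3]
opening: 17.1
finger_force: 78.2
(array([555.91687557, 174.44640322, 125.05019116]), array([ 0.99852578, -0.01218939,  0.0528932 ]))
116 (np.float64(355.5), np.float64(180.9)) seen v 181.0 3
124 (np.float64(359.0), np.float64(180.3)) seen v 180.5 2
132 (np.float64(362.6), np.float64(179.7)) seen v 179.5 2
140 (np.float64(366.2), np.float64(179.0)) seen v 179.5 2
148 (np.float64(369.7), np.float64(178.4)) seen v 178.5 2
156 (np.float64(373.3), np.float64(177.8)) seen v 178.0 1
now [560.4 174.8  69.2] shift cm [0.48 0.08 2.7 ] turn [-0.13  3.03 -0.  ] F [ 0.5  0.4 -3.3] open 17.2 t 21.6 j [ 11.  14. 105.  -1.  57. -78.]
now [560.4 174.8  69.2] shift cm [0.49 0.08 2.93] turn [-0.13  3.03 -0.  ] F [ 0.5  0.4 -3.3] open 17.2 t 21.6 j [ 11.  14. 105.  -1.  57. -78.]
```

```bash
python3 -m pendant '[[[0.05,0.07,0.3,0,0.3,0,1],[0.1,0.07,0.6,0,0.6,0,1],[0.15,0.07,0.9,0,0.9,0,1],[0.2,0.07,1.2,0,1.2,0,1],[0.25,0.07,1.5,0,1.5,0,1],[0.3,0.07,1.8,0,1.8,0,1],[0.35,0.07,2.1,0,2.1,0,1],[0.4,0.07,2.4,0,2.4,0,1],[0.45,0.07,2.6,0,2.8,0,1],[0.49,0.07,2.7,0,3,0,1]]]'
python3 -c "
from h import *
print(rod());go([557,175.5,40],-.7,0)"
```

```text
clock: 22.65
ee_pos: [557.1, 175.4, 42.4]
ee_rot: [[-1.0, 0.012, 0.001], [0.012, 1.0, -0.002], [-0.001, -0.002, -1.0]]
ft_force: [0.2, 0.0, -2.1]
opening: 16.8
finger_force: 78.2
(array([555.5244093 , 175.06219071,  98.38817182]), array([ 9.99922008e-01, -1.24537925e-02,  9.38485083e-04]))
now [557.1 175.4  42.4] shift cm [0.01 0.01 0.24] turn [-0.12  0.05 -0.01] F [ 0.2  0.  -2.1] open 16.8 t 22.6 j [ 11.  18. 104.  -0.  58. -79.]
```

```bash
python3 -m pendant '[[[0,0,0.05,0,0,0,1],[0,0,0.1,0,0,0,1],[0,0,0.15,0,0,0,1],[0,0,0.2,0,0,0,1],[0,0,0.25,0,0,0,1],[0,0,0.25,0,0,0,1],[0,0,0.25,0,0,0,1],[0,0,0.25,0,0,0,1],[0,0,0.25,0,0,0,1],[0,0,0.25,0,0,0,1]]]'
python3 -c "
from h import *
print(rod());go([557,175.5,40],-.7,0)"
```

```text
clock: 23.65
ee_pos: [557.2, 175.5, 40.2]
ee_rot: [[-1.0, 0.012, 0.002], [0.012, 1.0, -0.002], [-0.002, -0.002, -1.0]]
ft_force: [-0.6, 0.4, -2.3]
opening: 17.2
finger_force: 78.2
(array([555.59088871, 175.10303155,  96.23796064]), array([ 0.99992214, -0.01236362,  0.00168973]))
now [557.2 175.5  40.2] shift cm [0.02 0.   0.02] turn [-0.11  0.1  -0.01] F [-0.6  0.4 -2.3] open 17.2 t 23.6 j [ 11.  18. 104.  -0.  57. -79.]
```

Not yet loaded, so about 1.5 mm more.

```bash
python3 -m pendant '[[[0,0,0.03,0,0,0,1],[0,0,0.06,0,0,0,1],[0,0,0.09,0,0,0,1],[0,0,0.12,0,0,0,1],[0,0,0.12,0,0,0,1],[0,0,0.12,0,0,0,1],[0,0,0.12,0,0,0,1],[0,0,0.12,0,0,0,1],[0,0,0.12,0,0,0,1],[0,0,0.12,0,0,0,1]]]'
python3 -c "
from h import *
print(rod());go([557,175.5,39],-.7,0)"
```

```text
clock: 24.65
ee_pos: [557.3, 175.5, 39.7]
ee_rot: [[-1.0, 0.012, 0.002], [0.012, 1.0, -0.002], [-0.002, -0.002, -1.0]]
ft_force: [-3.4, -0.4, 5.5]
opening: 17.3
finger_force: 79.1
(array([555.66335026, 175.09556953,  95.6587871 ]), array([ 0.99992212, -0.01236369,  0.00170367]))
now [557.3 175.5  39.7] shift cm [0.03 0.   0.07] turn [-0.12  0.1  -0.01] F [-3.4 -0.4  5.5] open 17.3 t 24.6 j [ 11.  18. 104.  -0.  57. -79.]
```

Seated. Releasing, then going straight up.

```bash
python3 -m pendant '[[[0,0,0,0,0,0,0.7],[0,0,0,0,0,0,0.5],[0,0,0,0,0,0,0.3],[0,0,0,0,0,0,0],[0,0,0,0,0,0,0],[0,0,0,0,0,0,0],[0,0,0,0,0,0,0],[0,0,0,0,0,0,0],[0,0,0,0,0,0,0],[0,0,0,0,0,0,0]]]'
python3 -m pendant '[[[0,0,-0.5,0,0,0,0],[0,0,-2,0,0,0,0],[0,0,-4,0,0,0,0],[0,0,-7,0,0,0,0],[0,0,-10,0,0,0,0],[0,0,-13,0,0,0,0],[0,0,-16,0,0,0,0],[0,0,-18,0,0,0,0],[0,0,-18,0,0,0,0],[0,0,-18,0,0,0,0]]]'
python3 -c "
from h import *
from line import line
snap('side','e1');c=dict(np.load('pics/e1.npz'))
line('pics/e1.npz',[555.5,175,95.5],[1,-.01,0],ks=range(112,160,8))
cv2.imwrite('pics/e1c.png',cv2.resize(c['frame'][130:260,230:420,::-1],(760,520),interpolation=cv2.INTER_CUBIC))"
```

```text
clock: 25.65
ee_pos: [557.2, 175.5, 39.1]
ee_rot: [[-1.0, 0.012, 0.002], [0.012, 1.0, -0.002], [-0.002, -0.002, -1.0]]
ft_force: [0.4, 0.1, 0.3]
opening: 85.4
finger_force: 0.0
clock: 26.65
ee_pos: [557.1, 175.9, 220.0]
ee_rot: [[-1.0, 0.012, 0.003], [0.012, 1.0, -0.002], [-0.003, -0.002, -1.0]]
ft_force: [-0.5, 0.7, 0.1]
opening: 85.7
finger_force: 0.0
112 (np.float64(353.1), np.float64(194.3)) seen v 193.5 2
120 (np.float64(356.6), np.float64(193.8)) seen v 193.0 3
128 (np.float64(360.1), np.float64(193.3)) seen v None 0
136 (np.float64(363.6), np.float64(192.8)) seen v None 0
144 (np.float64(367.1), np.float64(192.4)) seen v 192.0 3
152 (np.float64(370.6), np.float64(191.9)) seen v 191.5 2
```

View pics/e1c.png

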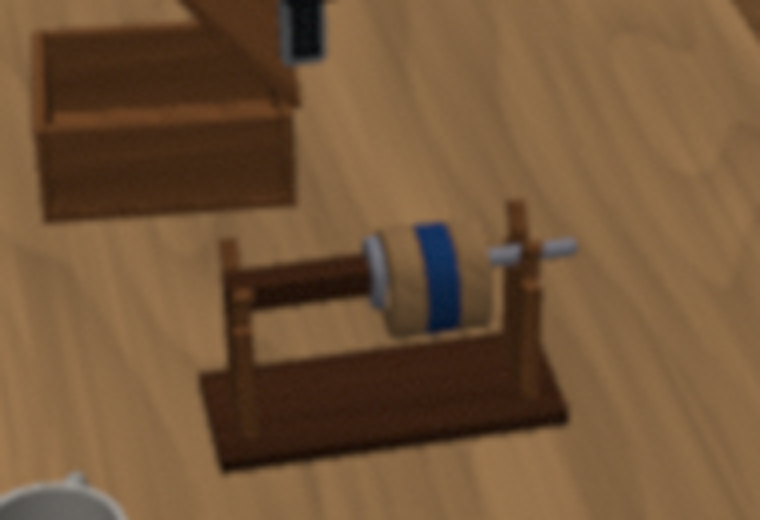

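The rod lies level in both forks. The three rings sit against the collar at (435,280), and the gripper is clear. Handing in.

```bash
python3 -c "
from plant import arm
print(arm.job_done())"
```

```text
the job is handed in; nothing more can be done
None
```

The job is handed in at about 27 s on the clock: the rod, with all three rings against its collar, lies level in both forks of the stand, after pressing the rings at about 8 N and lifting them to roughly 260 mm; no verdict was shown.

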